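Lock the tip box with its hasp pin

ROBOT

A 6-joint arm with a two-finger parallel gripper is mounted at the origin on a cart in front of the work surface, level with it; the furniture and walls round the work are solid. World frame = base frame: x ahead of the robot, y to its left, z up, the work surface at z = 0. Lengths are in m, angles in rad, forces in N, time in s.
With the tool pointing down it reaches from about 0.4 to 0.825 m from the base axis. Payload 7 kg.
Tool frame: the origin (TCP) lies where the fingers leave the gripper's body, on its centre line; the fingertips stand 66 mm ahead of it and the grasp point (between the pads) lies 47 mm ahead of it (bot.pinch_z is the z of the grasp point in the tool frame, in m); z points along the fingers, y is the line along which they close (so a half turn about z gives the same grasp; the last joint's range is limited). The gripper opens to 88 mm and grips with 3 to 60 N. Pads are 19 mm wide; open, the fingers measure 130 mm over their backs; the gripper's body (78 mm by 193 mm) begins 47 mm behind the grasp point.
Start: joints at [1.617, 0.359, 0.012, 0, -1.224, -0.288], TCP at [0.162, 0.655, 0.292] pointing down, gripper open.
Joint ranges: [-3.07, 3.07], [-1.43, 2.12], [-1.02, 1.25], [-3.03, 1.67], [-3.05, -0], [-3.03, 3.03]. Speed limits (rad/s): [2.39, 2.39, 3.01, 3.14, 3.14, 3.14].

INTERFACE

Orientations are given as a unit quaternion [x, y, z, w].
In Python, from plant import bot, optics gives the robot as it stands.
- The arm moves only by the tool carry_out, never from a script. Its argument "increments" is a list of rows, each a list of 4 numbers: the shift along the tool's x, y, z in m, then the turn about the tool's z in rad. A call has 1 to 8 rows; each row shifts and turns the commanded pose from where the row before left it, along the tool's axes as they then stand; what a row does not reach is not made up. A row lasts 1/10 s, in which the tool goes at most 50 mm and 8.59 degrees, less where a joint would pass 70% of its speed; a pose out of reach is approached as far as the arm can. A call with a gripper value outside its range is refused whole. "hand" is the opening in per cent of the stroke, from 0 (shut) to 100 (fully open), set as the call begins (left out, the last holds). The fingers move at their own pace and stop on an object; the grip force is fixed at half the most. Time passes only in rows, so rows that do not move let the fingers close. It gives the time, the measured TCP pose, the force, the opening and the grip force at its end, in the units of the state.
- bot.read_state(): the state, without advancing time (a new reading comes with each control period).
- optics.get_image(name): name is "side" or "top" or "wrist"; returns the picture (400x640x3 uint8, red, green, blue); there is no depth.
- optics.camera_model(name): a dict with "vfov" (degrees; the focal length in pixels is half the picture's height over the tangent of half this angle, whatever the lens; pixels are square), "cx", "cy" (the principal point, pixels), "pose" (4x4, takes a point from camera to world coordinates); the wrist camera has in their place "hand_eye" (4x4, takes a point from camera to tool coordinates, whose origin is the TCP and whose axes are the flange's). Camera axes: x right, y down, z forward; pixel columns grow to the right and rows downward; lengths in m; the calibration is good to about 2 mm. A picture is of the moment at which its call begins: read the wrist's pose just before it. camera_model takes no time and is no camera call.
- bot.hand_in(): hands the job in; it is judged then, once.
The state is a dict: "clock": time; "q": joint angles; "qd": joint speeds; "joint_torque": joint torques, N m; "position": TCP position; "tcp_rot": TCP orientation; "force": force on the tool from outside, world axes, zero at the start; "ft_torque": the same for the moment, N m; "finger_gap": finger opening in m; "gripper_force": force on a finger pad.
Only numpy, scipy, OpenCV 4.12 (cv2) and the standard library are available. Lean on these libraries where they do the work, as an engineer would, in place of code of your own. Each camera call takes 0.05 s, during which the arm holds its last target. There are 200 camera calls.

TASK

Close up the tip box for the night: pull its sliding lid fully shut, then take the locking pin from its wooden stand and thread it down through the upper ear of the hasp, the slot in the lid's tongue and the lower ear until its collar sits flat on the upper ear. Feel the pin in gently, never press it hard against anything, and leave it there released, upright, with the salt shaker, the toothpick glass and the coffee cup left alone.

Things in the scene. Friction and masses are not known exactly. Their poses are not given: they have to be found in the camera images.
- tip_box: Grey steel box fixed to the counter, 150 (x) x 130 (y) x 84 mm high. Origin: centre of its underside; x points to its back, z up; a dark steel hasp is on its front (-x) face. The flat sliding lid on top (upper face at z = 90 mm) runs between two rails (tops at z = 95 mm).
- hasp_mid (a point): Point fixed to the box at x -95, y 0, z 110 mm: height of the upper ear's top, on the box's middle line. The hasp, screwed on through slots, sits 4 to 10 mm off this point along the box's y, to one side or the other, both ears together; no measured pose shows which or how far. Find it by sight or by touching an ear's side with the pin: about 3 N is enough, the hasp does not give.
- ear_low (a point): Point fixed to the box at x -95, y 0, z 72 mm: height of the lower ear's top. Each ear is a level plate 34 mm wide (y), 6 mm thick, reaching forward to x -112; upright round hole 13.5 mm across, plain edge, at x -95 and midway across the ear. The upper ear hangs on a bridge 84 mm wide (x -87 to -75, up to z 110), which moves aside with the ears.
- lid (a joint): Sliding lid, m: 0 = shut against its stop, up to 0.045 open towards the box's back (+x). Friction about 3 N holds it where it is left. Its tongue (46 mm wide, z 85 to 90 mm, between the ears) has a slot 15.5 (x) by 36 mm (y) for the pin. At 0 the slot's centre is 2.5 mm forward of the ear holes; the pin's tapered end wedges the lid back by up to 2 mm, which takes a few newtons.
- lid_pull (a point): Middle of the top edge of the lid's aluminium pull bar, a plain upright bar 12 mm thick (x of the box) x 60 mm long (y of the box), standing 30 mm above the lid. It moves with the lid.
- pin: Locking pin, upright, 104 mm long, 0.1 kg. Origin: centre of its lower tip; z along it to the head. Round aluminium shank 12 mm across, its lowest 8 mm tapered to 8.5 mm; collar 24 mm across from z 60 to 64 mm; black square grip 16 x 16 mm (sides along its x and y) from z 64 to 104 mm. Home in the hasp, its origin is 50 mm above the box's underside.
- pin_stand: Fixed wooden block, 62 x 62 mm, top 40 mm above the counter, in which the pin stands at the start, tip 5 mm above the counter, in a hole 14 mm across and 35 mm deep. Origin: centre of its underside.
- salt_shaker: Bystander: glass salt shaker with steel cap, 39 mm across, 76 mm high; origin at the centre of its underside.
- toothpicks: Bystander: little glass of toothpicks, 42 mm across, 66 mm high; origin at the centre of its underside.
- cup_a: Bystander: large white coffee cup with a handle, 106 x 136 x 63 mm; origin at the centre of its underside.

How it is judged:
By the outcome, as a careful person would: the job done as asked, in the order asked, and still so for the second after the job is handed in, with the robot touching nothing.
It also fails if it takes over 72 s, if anything falls off the work surface, if the arm or the gripper's body presses on something with over 40 N, if the wrist force passes 120 N, or if a joint passes its speed limit or range.

## Working session

There is one attempt and no reset: what is moved stays moved. The work goes in short steps, Python scripts to look and compute and a tool call to move; the robot and the scene stay as the last step left them, time stands still between calls to the robot, and variables do not carry over. Pictures are saved under pics/ and viewed, at most 10 in all, crops included, and the job is handed in when it is done.

Besides the shell and the picture viewer there is one more tool, called after "Request:" as name(argument=value, ...) on one line, values as JSON. carry_out: Moves the arm, as the interface text tells. Its arguments: {"type":"object","properties":{"increments":{"type":"array"},"hand":{"type":"number"}},"required":["increments"]}

```bash
mkdir -p pics; ls; python3 - <<'E'
from plant import bot, optics
import cv2,numpy as np
s=bot.read_state(); print(s)
for n in ("side","top"):
    im=optics.get_image(n); cv2.imwrite(f"pics/{n}0.png",im[:,:,::-1]); print(n,optics.camera_model(n))
print(optics.camera_model("wrist"),bot.pinch_z)
E
```

```text
pics
{'clock': 0.0, 'q': array([ 1.61708012e+00,  3.59397122e-01,  1.10644252e-02, -3.81322655e-04,
       -1.22412041e+00, -2.88063562e-01]), 'qd': array([-3.19053847e-04, -1.23000010e-04, -3.43058722e-04, -9.11175625e-05,
       -1.11921981e-03, -3.36908750e-04]), 'joint_torque': array([ 8.90422180e-04, -5.82717454e+01,  2.93053311e+01,  6.99704066e+00,
        7.08638050e-03, -1.61672356e-04]), 'position': array([0.16155681, 0.65497994, 0.29121279]), 'tcp_rot': array([ 9.92693524e-01, -1.20660056e-01, -3.89250159e-05,  8.46668229e-04]), 'force': array([ 0.18362943, -0.34346907, -0.16950832]), 'ft_torque': array([0.01547234, 0.01441778, 0.01944523]), 'gripper_force': 0.0, 'finger_gap': 0.08789263784460032}
side {'vfov': 51.25508756745171, 'cx': 319.2824303216851, 'cy': 195.46379098857116, 'pose': array([[ 0.91740543, -0.1826077 ,  0.3535841 ,  0.15035797],
       [-0.3977534 , -0.39255551,  0.82927221, -0.89032786],
       [-0.0126301 , -0.9014181 , -0.43276539,  0.5953163 ],
       [ 0.        ,  0.        ,  0.        ,  1.        ]])}
top {'vfov': 49.53843434658168, 'cx': 316.094108186184, 'cy': 194.2603143466236, 'pose': array([[ 8.37812815e-04, -9.96709631e-01,  8.10506584e-02,
         5.05371031e-01],
       [-9.99810684e-01,  7.40685526e-04,  1.94434275e-02,
         5.06551376e-02],
       [-1.94394845e-02, -8.10516042e-02, -9.96520318e-01,
         1.15504508e+00],
       [ 0.00000000e+00,  0.00000000e+00,  0.00000000e+00,
         1.00000000e+00]])}
{'vfov': 60.45525670517266, 'cx': 321.5656528856997, 'cy': 194.39863076284672, 'hand_eye': array([[-6.39775796e-04, -9.58741447e-01, -2.84278787e-01,
         7.66393594e-02],
       [ 9.99999674e-01, -7.53522103e-04,  2.90761350e-04,
         9.95515226e-05],
       [-4.92975307e-04, -2.84278508e-01,  9.58741616e-01,
        -9.17276225e-02],
       [ 0.00000000e+00,  0.00000000e+00,  0.00000000e+00,
         1.00000000e+00]])} 0.0468
```

View pics/top0.png

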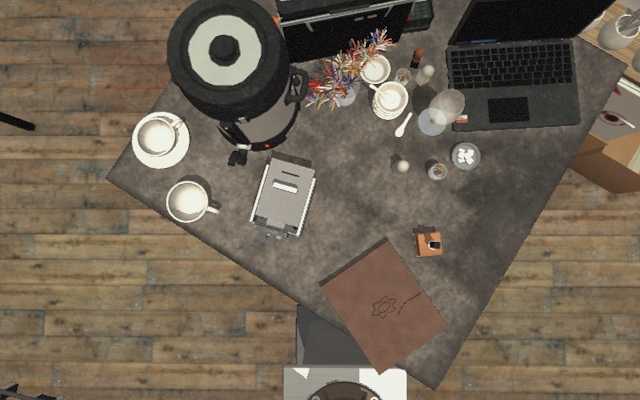

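View pics/side0.png

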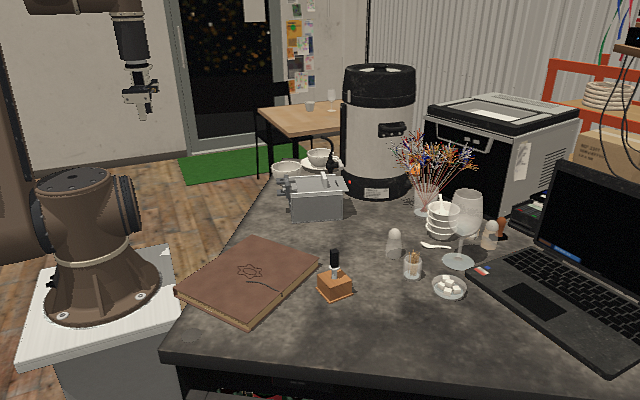

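The top view shows the grey box at about (284,197) with its hasp at its lower end, near (272,233). The pin in its stand is at about (430,242), the salt shaker at (403,166) and the toothpicks at (437,171). In the side view the pin's grip is near (334,262) and the box near (316,195).

```bash
cat > h.py <<'E'
import numpy as np, cv2
from plant import bot, optics
from scipy.spatial.transform import Rotation as R
def cam(n,st=None):
    m=optics.camera_model(n)
    if 'pose' in m: P=m['pose']
    else:
        T=np.eye(4);T[:3,:3]=R.from_quat(st['tcp_rot']).as_matrix();T[:3,3]=st['position'];P=T@m['hand_eye']
    return 200/np.tan(np.radians(m['vfov']/2)),m['cx'],m['cy'],P
def ray(c,u,v):
    f,cx,cy,P=c; return P[:3,3],P[:3,:3]@np.array([(u-cx)/f,(v-cy)/f,1])
def onz(c,u,v,z):
    o,d=ray(c,u,v); return o+d*(z-o[2])/d[2]
def proj(c,p):
    f,cx,cy,P=c; q=P[:3,:3].T@(np.array(p)-P[:3,3]); return np.array([cx+f*q[0]/q[2],cy+f*q[1]/q[2]])
E
python3 - <<'E'
from h import *
t=cv2.imread("pics/top0.png"); s=cv2.imread("pics/side0.png")
a=cv2.resize(t[145:250,235:330],None,fx=5,fy=5,interpolation=cv2.INTER_CUBIC)
b=cv2.resize(t[220:262,405:452],None,fx=5,fy=5,interpolation=cv2.INTER_CUBIC)
out=np.zeros((525,720,3),np.uint8);out[:525,:475]=a;out[:210,480:715]=b
cc=cv2.resize(s[245:305,312:358],None,fx=5,fy=5,interpolation=cv2.INTER_CUBIC);out[215:515,480:710]=cc
cv2.imwrite("pics/crop1.png",out)
# pin stand: wood colour mask
hsv=cv2.cvtColor(t[220:262,405:452],cv2.COLOR_BGR2HSV)
m=cv2.inRange(hsv,(5,110,90),(22,255,255)); n,l,st,ce=cv2.connectedComponentsWithStats(m);k=1+st[1:,4].argmax();print(st[k],ce[k]+[405,220])
r=cv2.minAreaRect(cv2.findContours((l==k).astype(np.uint8),0,2)[0][0]);print(r)
E
```

```text
[  9  11  28  26 480] [427.01666667 243.46041667]
((22.414608001708984, 23.603370666503906), (23.654869079589844, 26.593950271606445), 84.5596694946289)
```

View pics/crop1.png

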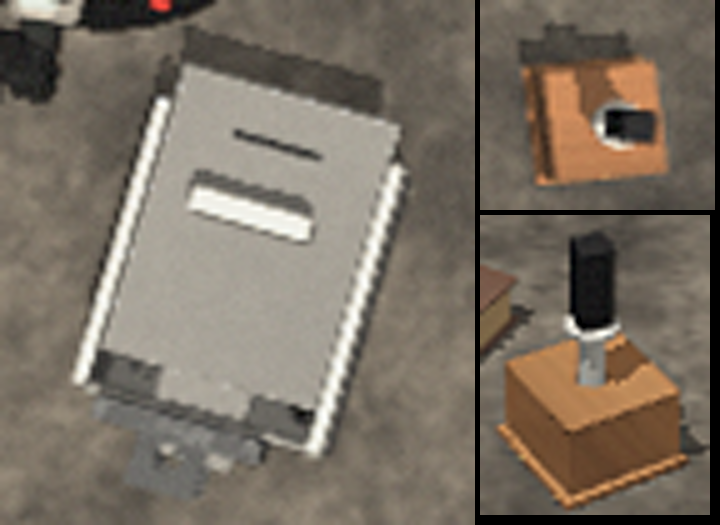

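The crop shows the rail tops from crop (162,98) to (80,382) and from (398,168) to (315,452). The white pull-bar top is centred near (251,214), the ear hole near (168,455), and the black pin grip at right.

```bash
python3 - <<'E'
from h import *
c=cam("top");s=cam("side")
w=lambda x,y,z:onz(c,235+x/5-.5+.1,145+y/5-.4,z)
fl,fr,bl,br=[w(*p,.095) for p in((80,382),(315,452),(162,98),(398,168))]
print(fl,fr,bl,br,[np.linalg.norm(a-b) for a,b in((fl,fr),(bl,br),(fl,bl))])
ctr=(fl+fr+bl+br)/4; ax=(bl+br-fl-fr)/2; print(ctr,np.degrees(np.arctan2(ax[1],ax[0])))
print("pull",w(251,214,.12),"hole",w(168,455,.11),"bridge",w(180,425,.11))
g=lambda x,y,z:onz(c,405+(x-480)/5-.4,220+y/5-.4,z)
for q in((629,107),(656,107),(653,142),(607,140)): print("grip",g(*q,.109))
for q in((537,60),(657,60),(667,172),(550,183)): print("stand",g(*q,.04))
print("stand c",g(603,119,.04))
for n,u,v,z in(("salt",403,163,.076),("tooth",438,170,.066),("cup",188,200,.06)): print(n,onz(c,u,v,z))
x,y=592,240; print("side grip top",onz(s,312+(x-480)/5-.4,245+(y-215)/5-.4,.109))
print(bot.read_state()['clock'])
E
```

```text
[0.5260042  0.23171265 0.095     ] [0.49198989 0.116343   0.095     ] [0.66627987 0.19286036 0.095     ] [0.63125907 0.07603499 0.095     ] [np.float64(0.12027938026222335), np.float64(0.12196156705692425), np.float64(0.1455567365399667)]
[0.57888326 0.15423775 0.095     ] -15.81083184357311
pull [0.60614886 0.14606973 0.12      ] hole [0.49066529 0.18621343 0.11      ] bridge [0.50505789 0.18056109 0.11      ]
grip [ 0.47825392 -0.21160445  0.109     ]
grip [ 0.47827122 -0.22443162  0.109     ]
grip [ 0.46166801 -0.2226404   0.109     ]
grip [ 0.46257967 -0.20082928  0.109     ]
stand [ 0.50026267 -0.18268805  0.04      ]
stand [ 0.50031938 -0.24361282  0.04      ]
stand [ 0.44366693 -0.24740458  0.04      ]
stand [ 0.43800815 -0.18815831  0.04      ]
stand c [ 0.47037227 -0.21560796  0.04      ]
salt [ 0.67147537 -0.14579335  0.076     ]
tooth [ 0.65503036 -0.23517413  0.066     ]
cup [0.58000974 0.39833942 0.06      ]
side grip top [ 0.47051974 -0.21488016  0.109     ]
0.1
```

Request:
carry_out(increments=[[0.036,0.029,0,0.03],[0.036,0.029,0,0],[0.036,0.029,0,0],[0.036,0.029,0,0],[0.036,0.029,0,0],[0.036,0.029,0,0],[0.036,0.029,0,0],[0.036,0.029,0,0]], hand=0)

```text
clock: 0.9
position: [0.3785, 0.3536, 0.2921]
tcp_rot: [0.991, -0.135, -0.0, 0.0]
force: [1.6, 1.2, -0.6]
finger_gap: 0.0293
gripper_force: 0.0
```

Request:
carry_out(increments=[[0.036,0.029,0,0],[0.036,0.029,0,0],[0.036,0.029,0,0],[0.036,0.029,0,0],[0.036,0.029,0,0],[0,0,0,0],[0,0,0,0]])

```text
clock: 1.6
position: [0.5126, 0.1661, 0.2916]
tcp_rot: [0.991, -0.137, -0.0, 0.0]
force: [-0.1, 1.0, -0.3]
finger_gap: 0.0005
gripper_force: 0.0
```

```bash
python3 - <<'E'
from h import *
st=bot.read_state(); im=optics.get_image("wrist"); cv2.imwrite("pics/w1.png",im[:,:,::-1]); np.save("w1.npy",[*st['position'],*st['tcp_rot']])
E
```

```text
(no output)
```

View pics/w1.png

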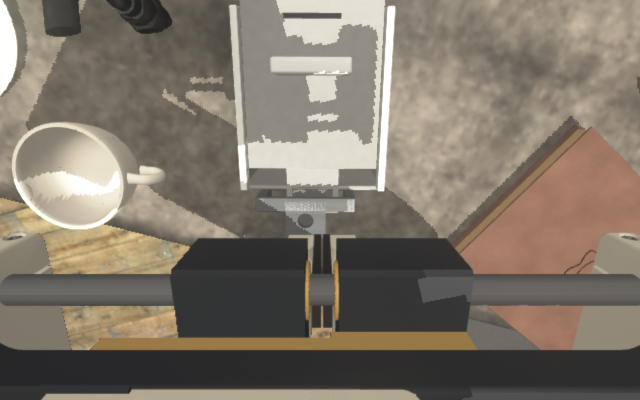

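The wrist view shows the ear hole near (305,221), the pull-bar top spanning (271..351, 57..75), and rail ends near (243,189) and (381,190). I'll zoom in on the hasp.

```bash
python3 - <<'E'
import cv2
t=cv2.imread("pics/w1.png")
cv2.imwrite("pics/w1c.png",cv2.resize(t[160:245,225:395],None,fx=4.7,fy=4.7,interpolation=cv2.INTER_CUBIC))
E
```

```text
(no output)
```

View pics/w1c.png

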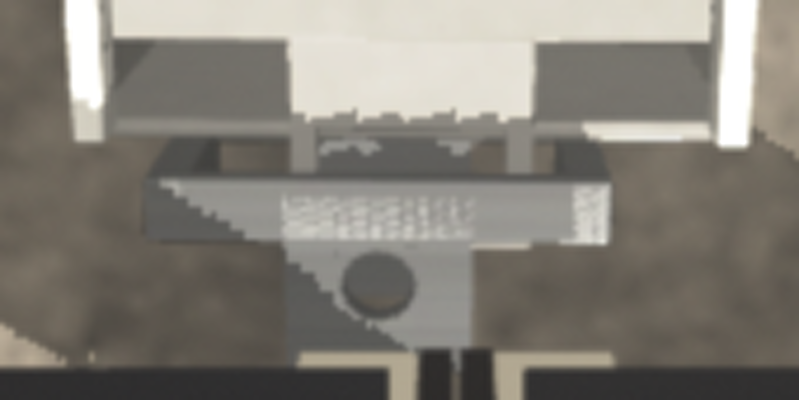

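```bash
python3 - <<'E'
from h import *
a=np.load("w1.npy"); c=cam("wrist",dict(position=a[:3],tcp_rot=a[3:]))
w=lambda x,y,z:onz(c,225+x/4.7-.4,160+y/4.7-.4,z)
hole=w(379,283,.11);bl=w(146,243,.11);br=w(610,243,.11);el=w(285,300,.11);er=w(473,300,.11)
print("hole",hole,"bridge mid",(bl+br)/2,np.linalg.norm(bl-br),"ear w",np.linalg.norm(el-er))
# rails: extract bright edges per row at several rows
t=cv2.imread("pics/w1.png")
lf=w(86,105,.095); rf=w(738,105,.095)
lb=onz(c,237,10,.095); rb=onz(c,391,10,.095)
print("rails",lf,rf,lb,rb,np.linalg.norm(lf-rf),np.linalg.norm(lb-rb))
ax=(lb-lf)/np.linalg.norm(lb-lf)+(rb-rf)/np.linalg.norm(rb-rf); yaw=np.arctan2(ax[1],ax[0]);print("yaw",np.degrees(yaw), np.degrees(np.arctan2(*(bl-br)[:2][::-1]))-90)
yaw=np.arctan2(ax[1],ax[0]); ex=np.array([np.cos(yaw),np.sin(yaw),0]);ey=np.array([-ex[1],ex[0],0])
m=(lf+rf)/2; print("hole off box mid y",(hole-m)@ey, "hole->rail front x",(m-hole)@ex)
p=[onz(c,u,v,.12) for u,v in((272,57),(350,57),(272,74),(350,74))]
print("pull",np.mean(p,0),np.linalg.norm(p[0]-p[1]),np.linalg.norm(p[0]-p[2]),"pull rel hole",(np.mean(p,0)-hole)@ex,(np.mean(p,0)-hole)@ey)
st=bot.read_state();print(st['position'],R.from_quat(st['tcp_rot']).as_matrix()[:,0],np.degrees(np.arctan2(*R.from_quat(st['tcp_rot']).as_matrix()[:2,0][::-1])))
print("tool->pull tool axes",R.from_quat(st['tcp_rot']).as_matrix().T@(np.mean(p,0)-st['position']))
E
```

```text
hole [0.49027752 0.18647471 0.11      ] bridge mid [0.49765998 0.18445841 0.11      ] 0.08320825919098752 ear w 0.0340770574833537
rails [0.53327708 0.2307354  0.095     ] [0.50053476 0.11503652 0.095     ] [0.66109205 0.19013988 0.095     ] [0.62947681 0.07817616 0.095     ] 0.12024262940115925 0.11634172999307145
yaw -16.786985827082695 -15.807973588375233
hole off box mid y 0.005319001636177173 hole->rail front x 0.02941826202272642
pull [0.60621564 0.14720825 0.12      ] 0.055773127534113585 0.011492559821852138 pull rel hole 0.12233814717656703 -0.004108527703206577
[0.51224329 0.16702121 0.29176516] [ 9.62928882e-01 -2.69754615e-01 -6.44031279e-04] -15.64966889783137
tool->pull tool axes [ 0.09594394 -0.00634113  0.17170083]
```

```bash
python3 - <<'E'
from h import *
s=cam("side");t=cam("top")
for u,v in((345,190),(378,198),(410,192)): print("urn base",onz(s,u,v,0))
for u,v in((222,130),(260,150),(295,125),(300,85)): print("urn top-view base",onz(t,u,v,0),onz(t,u,v,.05))
for u,v in((238,157),): print("tap",onz(t,u,v,0.05))
print("lid top of urn r", [onz(t,u,v,.35) for u,v in((168,50),(290,50),(225,105))])
for p in((.737,.12,.2),(.737,.12,.26),(.68,.15,.17)): print(proj(t,p),proj(s,p))
print(bot.read_state()['q'])
E
```

```text
urn base [0.73273856 0.2529016  0.        ]
urn base [8.02023411e-01 1.52581232e-01 1.11022302e-16]
urn base [0.9218888  0.14722399 0.        ]
urn top-view base [0.77476458 0.32916861 0.        ] [0.76310298 0.31711222 0.05      ]
urn top-view base [0.71947381 0.22496277 0.        ] [0.71020565 0.21741728 0.05      ]
urn top-view base [0.78780402 0.13056524 0.        ] [0.77557797 0.12710606 0.05      ]
urn top-view base [0.89883925 0.117421   0.        ] [0.88180666 0.11453081 0.05      ]
tap [0.69205226 0.2742459  0.05      ]
lid top of urn r [array([0.85023527, 0.35230152, 0.35      ]), array([0.84848277, 0.11665188, 0.35      ]), array([0.74144179, 0.23993258, 0.35      ])]
[293.53850067 125.83917465] [367.7217704  144.94397212]
[291.50551348 119.04252952] [368.51297273 124.89921538]
[281.32472069 153.3607075 ] [345.45674581 154.34286669]
[ 6.78979373e-01  1.35351704e-01 -2.88428237e-01 -3.15651955e-04
 -1.14772259e+00  6.18808533e-01]
```

Request:
carry_out(increments=[[0.04,-0.001,0,0],[0.04,-0.001,0,0],[0.041,-0.001,0,0],[0,0,0.04,0],[0,0,0.04,0],[0,0,0.03,0],[0,0,0.012,0],[0,0,0,0]])

```text
clock: 2.45
position: [0.6287, 0.1387, 0.1686]
tcp_rot: [0.991, -0.135, -0.001, 0.001]
force: [0.5, 0.3, 0.1]
finger_gap: 0.0006
gripper_force: 0.0
```

Request:
carry_out(increments=[[-0.006,0,0,0],[-0.006,0,0,0],[-0.006,0,0,0],[-0.006,0,0,0],[-0.006,0,0,0],[0,0,0,0]])

```text
clock: 3.05
position: [0.6044, 0.1459, 0.1722]
tcp_rot: [0.991, -0.135, 0.004, -0.001]
force: [19.0, -5.4, -5.2]
finger_gap: 0.0003
gripper_force: 9.7
```

Request:
carry_out(increments=[[0.006,0,0,0],[0.004,0,0,0],[0,0,-0.04,0],[0,0,-0.04,0],[-0.045,0,-0.04,0],[-0.045,0,0,0],[0,0,0,0],[0,0,0,0]])

```text
clock: 3.85
position: [0.5298, 0.1654, 0.284]
tcp_rot: [0.991, -0.135, -0.0, -0.0]
force: [0.1, -0.4, 0.7]
finger_gap: 0.0004
gripper_force: 0.0
```

```bash
python3 - <<'E'
from h import *
st=bot.read_state(); im=optics.get_image("wrist"); b=im[:,:,::-1].copy(); cv2.imwrite("pics/w2.png",b); np.save("w2.npy",[*st['position'],*st['tcp_rot']])
t=optics.get_image("top")[:,:,::-1]
a=cv2.resize(b[0:260,170:460],None,fx=1.7,fy=1.7,interpolation=cv2.INTER_CUBIC)
q=cv2.resize(t[145:250,235:330],None,fx=3,fy=3,interpolation=cv2.INTER_CUBIC)
o=np.zeros((442,785,3),np.uint8);o[:a.shape[0],:a.shape[1]]=a;o[:315,495:780]=q;cv2.imwrite("pics/w2c.png",o);print(st['position'],st['force'])
E
```

```text
[0.52976198 0.16542329 0.28401001] [ 0.09081748 -0.44800072  0.67809416]
```

View pics/w2c.png

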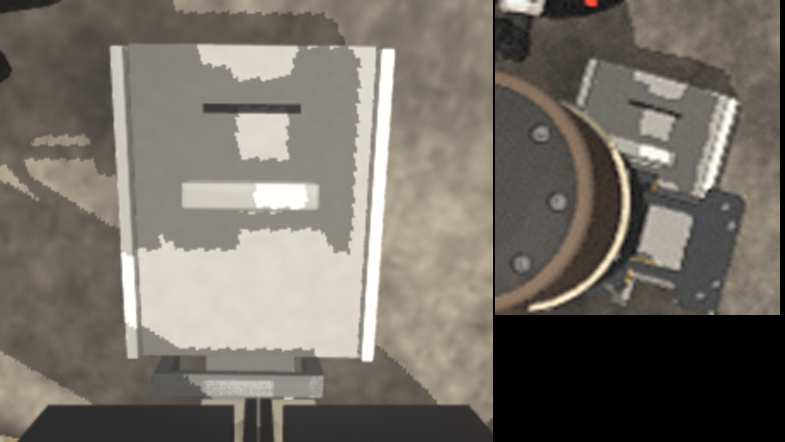

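The wrist view shows the lid now spanning the rails from end to end, with the bar at crop (182..320, 182..210). I'll check how far the bar moved.

```bash
python3 - <<'E'
from h import *
a=np.load("w2.npy"); c=cam("wrist",dict(position=a[:3],tcp_rot=a[3:]))
w=lambda x,y,z:onz(c,170+x/1.7-.4,y/1.7-.4,z)
yaw=np.radians(-16);ex=np.array([np.cos(yaw),np.sin(yaw),0]);ey=np.array([-ex[1],ex[0],0])
h=np.array([.4903,.1865,.11])
p=np.mean([w(*q,.12) for q in((182,182),(319,184),(182,208),(319,209))],0);print(p,(p-h)@ex,(p-h)@ey)
B=h+ex*.095-ey*.0055; print("boxctr",B)
for n,q,z in(("lid front",(248,357),.09),("lid back",(248,45),.09),("rail back",(118,46),.095),("rail back r",(388,50),.095),("rail front",(131,357),.095)): r=w(*q,z)-B; print(n,r@ex,r@ey)
E
```

```text
[0.5895609  0.15218567 0.12      ] 0.10487401618035763 -0.005625036018705079
boxctr [0.58010386 0.15502751 0.11      ]
lid front -0.0733644094205823 0.0011920409376859863
lid back 0.07367395308895693 0.0016758034747130293
rail back 0.07195604490215912 0.05855930719829127
rail back r 0.07134170132894181 -0.05988179774061834
rail front -0.07213293987995545 0.060604157941137105
```

Request:
carry_out(increments=[[0.004,0.048,0,0],[0.004,0.048,0,0],[0.004,0.048,0,0],[0.004,0.048,0,0],[0.004,0.048,0,0],[0.004,0.048,0,0],[0.004,0.048,0,0],[0.002,0.048,0,0]], hand=60)

```text
clock: 4.75
position: [0.4565, -0.2151, 0.2829]
tcp_rot: [0.991, -0.136, -0.001, 0.0]
force: [1.2, 0.3, -0.3]
finger_gap: 0.052
gripper_force: 0.0
```

Request:
carry_out(increments=[[0,0,0,-0.14],[0,0,0,-0.13],[0,0,0,0],[0,0,0,0]])

```text
clock: 5.15
position: [0.457, -0.2131, 0.2828]
tcp_rot: [1.0, -0.003, -0.001, -0.0]
force: [0.1, 1.0, 0.3]
finger_gap: 0.0529
gripper_force: 0.0
```

```bash
python3 - <<'E'
from h import *
st=bot.read_state(); im=optics.get_image("wrist"); b=im[:,:,::-1].copy(); cv2.imwrite("pics/w3.png",b); np.save("w3.npy",[*st['position'],*st['tcp_rot']])
c=cam("wrist",st);u,v=proj(c,(.4704,-.2155,.109)).astype(int);print(u,v,st['position'],st['q'])
cv2.imwrite("pics/w3c.png",cv2.resize(b[60:260,200:440],None,fx=3,fy=3,interpolation=cv2.INTER_CUBIC))
E
```

```text
324 175 [ 0.45704272 -0.2130576   0.28281967] [-4.60709520e-02  8.32212276e-02 -3.70127566e-01 -6.19621667e-05
 -1.11873582e+00  1.61062444e+00]
```

View pics/w3c.png

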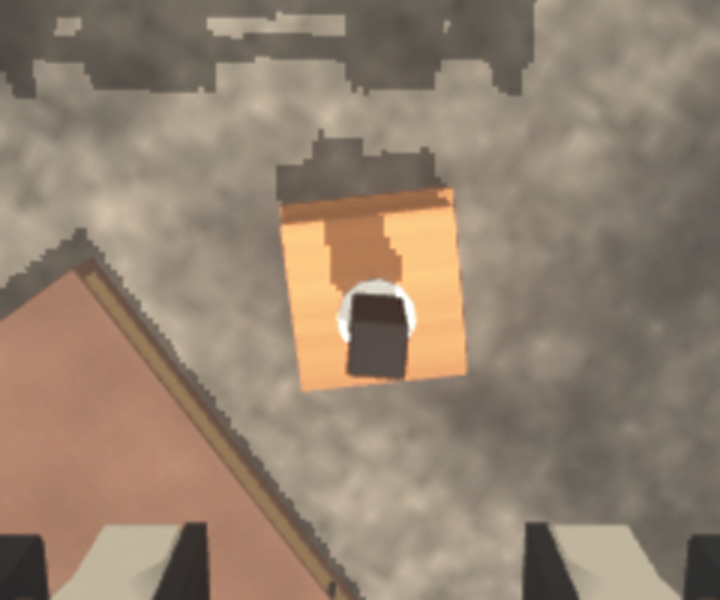

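The crop shows the grip's top face at about (350,322)-(405,379), turned slightly clockwise. I'll fit it from a mask.

```bash
python3 - <<'E'
from h import *
a=np.load("w3.npy"); c=cam("wrist",dict(position=a[:3],tcp_rot=a[3:]))
b=cv2.imread("pics/w3.png"); x0,y0=300,145
g=cv2.cvtColor(b,cv2.COLOR_BGR2GRAY); print(g[150:192:2,320:328:3].tolist())
m=((g>45)&(g<75)).astype(np.uint8); 
mm=np.zeros_like(m);mm[150:192,306:346]=m[150:192,306:346]
n,l,s,ce=cv2.connectedComponentsWithStats(mm);k=1+s[1:,4].argmax();print(s[k],ce[k])
r=cv2.minAreaRect(cv2.findContours((l==k).astype(np.uint8),0,1)[0][0]);print(r)
P=np.array([onz(c,*q,.109) for q in cv2.boxPoints(r)]);print(P)
d=P[1]-P[0];e=P[2]-P[1];print(np.linalg.norm(d),np.linalg.norm(e),np.degrees(np.arctan2(d[1],d[0])),np.degrees(np.arctan2(e[1],e[0])))
print("ctr mask",onz(c,*ce[k],.109))
corners=[(200+x/3-.3,60+y/3-.3) for x,y in((350,322),(407,322),(405,379),(347,375))]
Q=np.array([onz(c,*q,.109) for q in corners]);print(Q,Q.mean(0));
st=[(200+x/3-.3,60+y/3-.3) for x,y in((282,222),(455,207),(467,374),(302,390))]
S=np.array([onz(c,*q,.04) for q in st]);print(S.mean(0),np.degrees(np.arctan2(*(S[0]-S[1])[:2][::-1]))-90)
E
```

```text
[[134, 134, 134], [137, 131, 145], [192, 217, 218], [209, 215, 215], [78, 90, 106], [57, 57, 56], [56, 56, 56], [58, 57, 56], [60, 59, 59], [78, 77, 75], [79, 79, 79], [79, 80, 80], [79, 79, 80], [79, 80, 81], [80, 80, 81], [79, 80, 81], [79, 80, 81], [84, 82, 82], [181, 180, 150], [163, 146, 140], [139, 140, 134]]
[318 159  17  10 153] [325.83660131 163.37254902]
((326.0, 163.5), (9.0, 16.0), 90.0)
[[ 0.48360719 -0.2105463   0.109     ]
 [ 0.48351969 -0.22307227  0.109     ]
 [ 0.47633174 -0.22309697  0.109     ]
 [ 0.47642005 -0.21047531  0.109     ]]
0.01252627738911641 0.007187986313303032 -90.4002237269109 -179.80307601131062
ctr mask [ 0.48008601 -0.21666962  0.109     ]
[[ 0.47720626 -0.2091956   0.109     ]
 [ 0.4771015  -0.22417153  0.109     ]
 [ 0.46158966 -0.22370841  0.109     ]
 [ 0.46280359 -0.20823353  0.109     ]] [ 0.46967525 -0.21632727  0.109     ]
[ 0.46973653 -0.21685923  0.04      ] 4.504120490095147
```

Request:
carry_out(increments=[[0.0125,0.0035,0,0.055],[0,0,0.035,0],[0,0,0.04,0],[0,0,0.04,0],[0,0,0.026,0],[0,0,0,0]])

```text
clock: 5.8
position: [0.4674, -0.2156, 0.139]
tcp_rot: [1.0, -0.029, -0.004, -0.0]
force: [-0.3, 0.3, 0.1]
finger_gap: 0.0524
gripper_force: 0.0
```

Request:
carry_out(increments=[[0,0,0,0],[0,0,0,0],[0,0,0,0],[0,0,0,0],[0,0,0,0]], hand=0)

```text
clock: 6.3
position: [0.4697, -0.2163, 0.1432]
tcp_rot: [1.0, -0.028, 0.001, 0.0]
force: [0.0, 0.8, -0.7]
finger_gap: 0.0179
gripper_force: 0.0
```

Request:
carry_out(increments=[[0,0,0,0],[0,0,0,0],[0,0,0,0]])

```text
clock: 6.6
position: [0.4698, -0.2163, 0.143]
tcp_rot: [1.0, -0.028, 0.0, 0.0]
force: [-0.4, 0.9, 6.4]
finger_gap: 0.0162
gripper_force: 30.0
```

Request:
carry_out(increments=[[0,0,-0.005,0],[0,0,-0.01,0],[0,0,-0.015,0],[0,0,-0.02,0],[0,0,-0.03,0],[0,0,-0.03,0],[0,0,-0.01,0],[0,0,0,0]])

```text
clock: 7.4
position: [0.47, -0.2163, 0.2643]
tcp_rot: [1.0, -0.028, 0.002, 0.0]
force: [0.2, 0.0, -1.6]
finger_gap: 0.0158
gripper_force: 30.0
```

Request:
carry_out(increments=[[0,-0.04,-0.01,0.11],[0,-0.045,0,0.11],[0.011,-0.044,0,0],[0.011,-0.044,0,0],[0.011,-0.044,0,0],[0.011,-0.044,0,0],[0.011,-0.044,0,0],[0.011,-0.044,0,0]])

```text
clock: 8.2
position: [0.6147, 0.1056, 0.2706]
tcp_rot: [0.99, -0.138, -0.001, 0.001]
force: [1.1, 0.3, -0.2]
finger_gap: 0.016
gripper_force: 30.0
```

Request:
carry_out(increments=[[0,-0.02,0,0],[0,-0.01,0,0],[0,0,0,0],[0,0,0,0]])

```text
clock: 8.6
position: [0.6223, 0.132, 0.2719]
tcp_rot: [0.99, -0.138, -0.001, 0.0]
force: [0.1, -1.1, -0.2]
finger_gap: 0.0157
gripper_force: 30.0
```

Request:
carry_out(increments=[[0,-0.016,-0.015,0],[-0.045,0,0,0],[-0.045,0,0,0],[-0.045,0,0,0],[-0.007,0,0.015,0],[0,0,0,0],[0,0,0,0]])

```text
clock: 9.3
position: [0.491, 0.1862, 0.2731]
tcp_rot: [0.99, -0.138, 0.0, -0.0]
force: [-0.1, 0.3, -0.1]
finger_gap: 0.016
gripper_force: 30.0
```

```bash
python3 - <<'E'
from h import *
st=bot.read_state(); im=optics.get_image("wrist"); b=im[:,:,::-1].copy(); np.save("w4.npy",[*st['position'],*st['tcp_rot']]);cv2.imwrite("pics/w4.png",b)
c=cam("wrist",st);print(st['position'],proj(c,(.4903,.1865,.11)),proj(c,st['position']-[0,0,.138]),st['force'])
cv2.imwrite("pics/w4c.png",cv2.resize(b[150:280,230:410],None,fx=4.4,fy=4.4,interpolation=cv2.INTER_CUBIC))
E
```

```text
[0.49099511 0.186152   0.27307962] [321.21104531 196.82877334] [321.38485388 206.12032987] [-0.10303002  0.33805978 -0.14445324]
```

View pics/w4c.png

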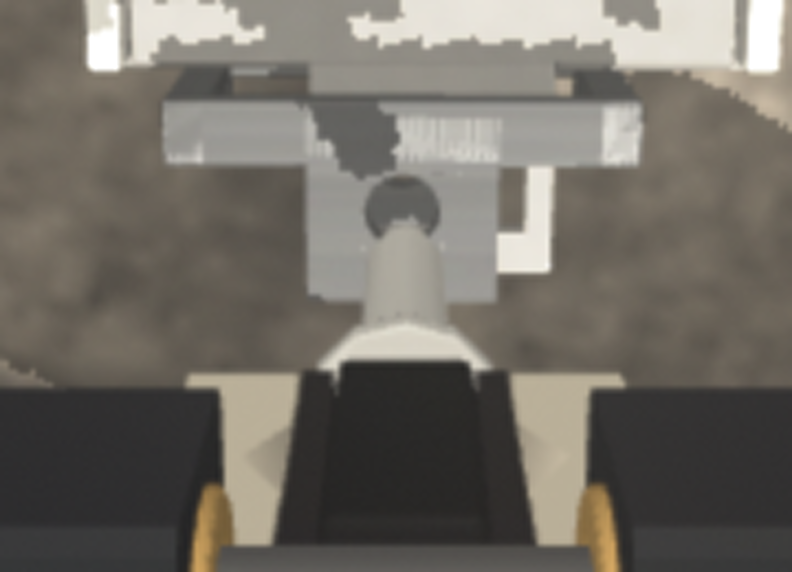

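The pin tip (far edge near crop (402,221)) hovers over the ear hole at crop (402,210). The tongue's slot front edge is at row 233. I'll check the lateral error and that the lid is shut.

```bash
python3 - <<'E'
from h import *
a=np.load("w4.npy"); st=dict(position=a[:3],tcp_rot=a[3:]); c=cam("wrist",st); M=R.from_quat(a[3:]).as_matrix()
w=lambda x,y,z:M.T@(onz(c,230+x/4.4-.4,150+y/4.4-.4,z)-a[:3])*1000
print("hole",w(402,210,.11),"tip far edge",w(402,221,.135),"slot front edge",w(512,233,.09),"tongue front",w(512,271,.09),"ear front",w(402,301,.11),"bridge",w(402,162,.11))
g=cv2.cvtColor(cv2.imread("pics/w4.png"),cv2.COLOR_BGR2GRAY);print(g[199,308:336],g[206:216:3,308:336],g[180:204,321])
E
```

```text
hole [ -1.27637231  -0.28104529 163.07891296] tip far edge [  4.53323507  -0.24462301 138.08275244] slot front edge [-12.00116791  20.70676106 183.06460758] tongue front [-19.68626561  20.85677424 183.05945151] ear front [-18.3653962   -0.30047488 163.06756852] bridge [  7.49392639  -0.27107378 163.08473507]
[153 153 153 153 147  97  93  96  97  96  98 109 110 111 116 142 117 100
  97  96  92 101 146 154 155 154 154 155] [[158 158 157 159 169 160 157 160 164 169 169 169 170 170 169 166 165 162
  160 157 152 154 169 160 158 158 158 158]
 [152 152 152 152 151 150 156 161 165 168 168 169 170 170 168 166 164 162
  160 157 152 148 151 153 153 153 153 153]
 [152 153 152 154 153 151 157 162 166 168 169 169 169 170 169 166 164 161
  160 157 153 148 149 153 154 154 154 154]
 [154 154 154 154 153 153 158 163 167 167 169 169 169 170 168 166 164 162
  160 158 154 149 148 154 155 156 156 156]] [191 189 189 196 196 189 172 159 156 136 100  83  86  98  96  96  96  97
  98 111 151 157 169 170]
```

Request:
carry_out(increments=[[-0.0013,0,0.01,0],[0,0,0.01,0],[0,0,0.004,0],[0,0,0.002,0],[0,0,0.002,0],[0,0,0.002,0],[0,0,0,0]])

```text
clock: 10.05
position: [0.4895, 0.1874, 0.2422]
tcp_rot: [0.99, -0.138, -0.0, 0.0]
force: [0.3, -1.3, -0.3]
finger_gap: 0.016
gripper_force: 30.0
```

Request:
carry_out(increments=[[0,0,0.002,0],[0,0,0.002,0],[0,0,0.002,0],[0,0,0,0]])

```text
clock: 10.45
position: [0.4894, 0.1873, 0.2361]
tcp_rot: [0.99, -0.138, -0.0, 0.0]
force: [0.4, -0.1, -1.4]
finger_gap: 0.0157
gripper_force: 30.0
```

Request:
carry_out(increments=[[0,0,0.002,0],[0,0,0.002,0],[0,0,0.002,0],[0,0,0.002,0],[0,0,0,0]])

```text
clock: 10.95
position: [0.4894, 0.1873, 0.228]
tcp_rot: [0.99, -0.138, -0.0, 0.0]
force: [0.2, -0.6, -0.3]
finger_gap: 0.0158
gripper_force: 30.0
```

Request:
carry_out(increments=[[0,0,0.002,0],[0,0,0.002,0],[0,0,0.002,0],[0,0,0.002,0],[0,0,0,0]])

```text
clock: 11.45
position: [0.4894, 0.1873, 0.22]
tcp_rot: [0.99, -0.138, -0.0, 0.0]
force: [0.3, -0.4, -0.4]
finger_gap: 0.0159
gripper_force: 30.0
```

Request:
carry_out(increments=[[0,0,0.002,0],[0,0,0.002,0],[0,0,0.002,0],[0,0,0.0015,0],[0,0,0.0015,0],[0,0,0,0]])

```text
clock: 12.05
position: [0.4895, 0.1874, 0.2111]
tcp_rot: [0.99, -0.138, -0.0, 0.0]
force: [-0.2, 1.2, -1.6]
finger_gap: 0.0154
gripper_force: 30.0
```

Request:
carry_out(increments=[[0,0,0.0015,0],[0,0,0.0015,0],[0,0,0.0015,0],[0,0,0.0015,0],[0,0,0,0]])

```text
clock: 12.55
position: [0.4894, 0.1874, 0.2051]
tcp_rot: [0.99, -0.138, -0.0, 0.0]
force: [-0.3, 0.1, -1.2]
finger_gap: 0.0159
gripper_force: 30.0
```

Request:
carry_out(increments=[[0,0,0.0015,0],[0,0,0.0015,0],[0,0,0.0015,0],[0,0,0.0015,0],[0,0,0.0015,0],[0,0,0.0015,0],[0,0,0,0]])

```text
clock: 13.25
position: [0.4895, 0.1874, 0.1961]
tcp_rot: [0.99, -0.138, -0.0, 0.0]
force: [-1.7, 0.3, 0.3]
finger_gap: 0.0161
gripper_force: 30.0
```

Request:
carry_out(increments=[[0,0,0.0015,0],[0,0,0.0015,0],[0,0,0,0]])

```text
clock: 13.55
position: [0.4895, 0.1874, 0.1932]
tcp_rot: [0.99, -0.138, -0.0, 0.0]
force: [-0.0, 0.3, -1.2]
finger_gap: 0.0158
gripper_force: 30.0
```

Request:
carry_out(increments=[[0,0,0.001,0],[0,0,0.001,0],[0,0,0.001,0],[0,0,0,0]])

```text
clock: 13.95
position: [0.4895, 0.1874, 0.1902]
tcp_rot: [0.99, -0.138, -0.0, 0.0]
force: [-1.4, 0.7, -1.1]
finger_gap: 0.0156
gripper_force: 30.0
```

Request:
carry_out(increments=[[0,0,0.0007,0],[0,0,0.0006,0],[0,0,0,0]])

```text
clock: 14.25
position: [0.4895, 0.1874, 0.189]
tcp_rot: [0.99, -0.138, -0.0, 0.0]
force: [-1.4, 0.7, -1.3]
finger_gap: 0.0158
gripper_force: 30.0
```

Request:
carry_out(increments=[[0,0,0.0005,0],[0,0,0.0005,0],[0,0,0,0]])

```text
clock: 14.55
position: [0.4895, 0.1874, 0.1881]
tcp_rot: [0.99, -0.138, 0.0, 0.0]
force: [-2.6, 1.1, 1.0]
finger_gap: 0.0156
gripper_force: 30.0
```

Request:
carry_out(increments=[[0,0,0.0005,0],[0,0,0,0]])

```text
clock: 14.75
position: [0.4895, 0.1874, 0.1881]
tcp_rot: [0.99, -0.138, 0.0, -0.0]
force: [-3.7, -0.1, 5.7]
finger_gap: 0.0159
gripper_force: 30.0
```

Request:
carry_out(increments=[[0,0,-0.0003,0],[0,0,0,0],[0,0,0,0],[0,0,0,0],[0,0,0,0],[0,0,0,0]], hand=50)

```text
clock: 15.35
position: [0.4895, 0.1874, 0.1878]
tcp_rot: [0.99, -0.138, -0.0, 0.0]
force: [0.2, 0.8, -0.7]
finger_gap: 0.0433
gripper_force: 0.0
```

Request:
carry_out(increments=[[0,0,-0.01,0],[0,0,-0.02,0],[0,0,-0.03,0],[0,0,-0.03,0],[0,0,-0.02,0],[-0.03,0,0,0],[0,0,0,0],[0,0,0,0]])

```text
clock: 16.15
position: [0.4605, 0.1957, 0.2989]
tcp_rot: [0.991, -0.137, 0.001, -0.001]
force: [-0.3, -0.5, 0.4]
finger_gap: 0.0439
gripper_force: 0.0
```

```bash
python3 - <<'E'
from h import *
st=bot.read_state(); b=optics.get_image("wrist")[:,:,::-1].copy(); s=optics.get_image("side")[:,:,::-1]
c=cam("wrist",st);print(st['position'],st['force'],st['finger_gap'])
z=np.array([.4898,.1872,0]); u,v=proj(c,z+[0,0,.154]); print(u,v)
u,v=int(u),int(v); a=cv2.resize(b[max(v-120,0):v+80,u-90:u+90],None,fx=2.5,fy=2.5)
q=cv2.resize(s[155:235,265:360],None,fx=3.5,fy=3.5,interpolation=cv2.INTER_CUBIC)
o=np.zeros((500,790,3),np.uint8);o[:a.shape[0],:a.shape[1]]=a[:500];o[:280,455:455+332]=q;cv2.imwrite("pics/w5.png",o)
E
```

```text
[0.46046249 0.19574005 0.29887974] [-0.3230995  -0.4569166   0.44067992] 0.04390450062333261
321.86966360867615 161.56319557158227
```

View pics/w5.png

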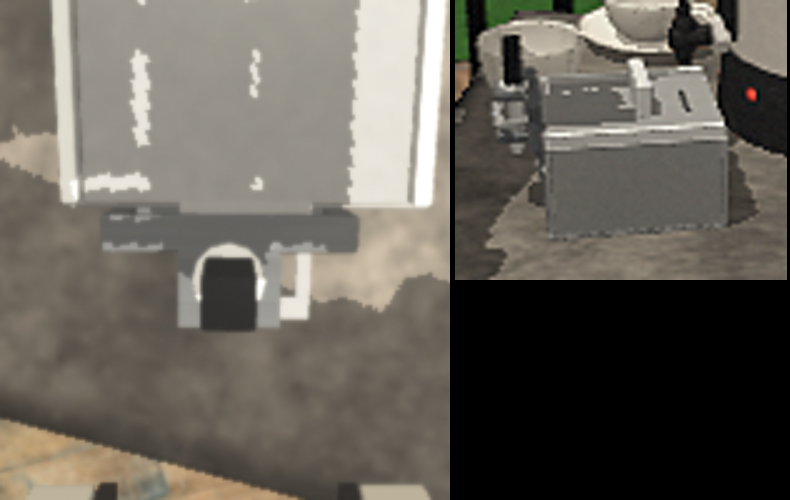

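The pin stands upright with its white collar on the upper ear (crop (230,270)), the lid is shut and the gripper is clear, so I'll hand in.

```bash
python3 -c "
from plant import bot
print(bot.hand_in())"
```

```text
the job is handed in; nothing more can be done
None
```

I pushed the lid shut against its stop and threaded the pin through both ears and the tongue slot until its collar sat on the upper ear. It stands upright and released; the bystanders were left alone, and I handed the job in at about 16 s (verdict not shown).

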